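Change over the bench labeller to the next tin size

ROBOT

A 6-joint arm with a two-finger parallel gripper is mounted at the origin on the work surface. World frame = base frame: x ahead of the robot, y to its left, z up, the work surface at z = 0. Lengths are in mm, angles in rad, forces in N, time in s.
With the tool pointing down it reaches from about 350 to 975 mm from the base axis. Payload 7.1 kg.
Tool frame: the origin (TCP) lies between the finger pads; the fingertips stand 19 mm ahead of it and the grasp point (between the pads) is the TCP; z points along the fingers, y is the line along which they close (so a half turn about z gives the same grasp; the last joint's range is limited). The gripper opens to 88 mm and grips with 3 to 60 N. Pads are 20 mm wide; open, the fingers measure 115 mm over their backs; the gripper's body (75 mm by 178 mm) begins 61 mm behind the grasp point.
Start: joints at [-1.189, 0.423, 1.63, -0, 1.089, -0.019], TCP at [243.862, -575.444, 241.675] pointing down, gripper open.
Joint ranges: [-3, 3], [-0.9, 2.11], [0.09, 2.58], [-1.31, 4.45], [0.11, 2.69], [-2.54, 2.54]. Speed limits (rad/s): [2.39, 2.39, 3.01, 3.14, 3.14, 3.14].

INTERFACE

Orientations are given as a rotation vector (axis times angle).
In Python, from workcell import ctrl gives the robot as it stands.
- The arm moves only by the tool arm_command, never from a script. Its argument "series" is a list of rows, each an object with "linear": the shift along the tool's x, y, z in m, a list of three; "turn": the turn about the tool's z in rad. A call has 1 to 10 rows; each row shifts and turns the commanded pose from where the row before left it, along the tool's axes as they then stand; what a row does not reach is not made up. A row lasts 1/10 s, in which the tool goes at most 50 mm and 8.59 degrees, less where a joint would pass 70% of its speed; a pose out of reach is approached as far as the arm can. A call with a gripper value outside its range is refused whole. "jaw" is the opening, from -1 (shut) to 1 (fully open), set as the call begins (left out, the last holds). The fingers move at their own pace and stop on an object; the grip force is fixed at half the most. Time passes only in rows, so rows that do not move let the fingers close. It gives the time, the measured TCP pose, the force, the opening and the grip force at its end, in the units of the state.
- ctrl.get_obs(): the state, without advancing time (a new reading comes with each control period).
- ctrl.get_image(name): name is "side" or "top" or "wrist"; returns a dict with "frame" (384x512x3 uint8, blue, green, red), "fx", "fy", "cx", "cy" (pixels), "rvec" (rotation vector, rad) and "tvec" (3), from world to camera coordinates, as OpenCV has them. Camera axes: x right, y down, z forward; pixel columns grow to the right and rows downward; lengths in mm; the calibration is good to about 2 mm. A picture is of the moment at which its call begins. There is no depth.
- ctrl.close_job(): hands the job in; it is judged then, once.
The state is a dict: "t": time; "qpos": joint angles; "qvel": joint speeds; "joint_torque": joint torques, N m; "ee_pos": TCP position; "orientation": TCP orientation; "ft_force": force on the tool from outside, world axes, zero at the start; "moment": the same for the moment, N m; "width": finger opening in mm; "grasp_force": force on a finger pad.
Only numpy, scipy, OpenCV 4.12 (cv2) and the standard library are available. Lean on these libraries where they do the work, as an engineer would, in place of code of your own. Each camera call takes 0.05 s, during which the arm holds its last target. There are 200 camera calls.

TASK

Change the bench labeller over to a smaller tin. Lift the labelled canister with the top handle off the labeller's turntable and set it down gently, upright, on the sheet of cardboard beside the machine; then slide the roller guide along its rail towards the turntable until it clicks into the first notch. Finish still firmly gripping the guide, holding it in that notch so that its clamp can be tightened; leave the other things on the bench where they are.

Things in the scene. Friction and masses are not known exactly. Their poses are not given: they have to be found in the camera images.
- canister_handle (a point): Middle of the canister's bridge handle. Its level bar has a black grip sleeve 14 mm thick and 44 mm long along the point's y axis, 152 mm above the tin's underside and 40 mm above its lid; its end posts stand 32 mm either side along y. z is the tin's axis, up.
- canister_mid (a point): Centre of the canister, half-way up: 80 mm above its underside, on its axis; axes as at the handle. The canister is a closed round steel tin with a paper label, 90 mm in diameter, 112 mm high without its handle, 159 mm with it, 0.35 to 0.7 kg. It starts standing on the turntable.
- turntable (a point): Centre of the top of the fixed labeller's round turntable: 100 mm wide, 65 mm above the bench. Axes of the machine: the guide rail runs level from the turntable along +y; the label head (reel, rollers, peel plate, up to 144 mm above the bench) stands 60 to 240 mm off along -y; z up. Base 45 mm high, 200 mm wide along x under head and turntable, 80 mm under the rail.
- guide_grip (a point): Centre of the roller guide's black grip: an upright cylinder 24 mm in diameter, 40 mm high, its centre 117 mm above the bench and 33 mm above the top of the aluminium carriage that carries it. A fork holds two upright rollers (20 mm thick, 90 mm ahead, 25 mm either side, tops 131 mm above the bench). Axes of the machine: it slides along y, -y towards the turntable.
- guide_ball (a point): Point under the carriage where its hidden spring-loaded ball (12 mm) meets the brass strip on the rail: on the rail's midline, 17 mm nearer the turntable than the grip. Moves with the guide; axes of the machine.
- first_groove (a point): Middle of the first of two cross grooves (8 mm wide, 25 mm apart, the second nearer the turntable) in the brass strip on top of the rail. The strip is fixed but set a little differently each time. The guide is in the first notch when guide_ball lies over this point along the rail. Axes of the machine.
- guide (a joint): Travel of the guide in m: 0 = outer end of the rail, grows towards the turntable, end stop 0.105. Starts at 0 to 0.025; the first notch is 30 to 72 mm on. It slides with about 2 to 5 N; the ball pulls it into a notch over the last 4 mm, and about 15 N pushes it out again. With the canister on the turntable the rollers meet it before the notch.
- card_top (a point): Centre of the top of the cardboard sheet, 150 x 150 mm, 4 mm thick, fixed to the bench, left or right of the labeller. Axes along its sides, z up.
Not all that is in view belongs to the job. Of the things shaped like the part that bears card_top, the cardboard one is meant.

How it is judged:
By the outcome, as a careful person would: the job done as asked, in the order asked, and still so for the second after the job is handed in, while the arm keeps its last pose, push and grip.
It also fails if it takes over 58 s, if anything falls off the work surface, if the arm or the gripper's body presses on something with over 40 N, if the wrist force passes 120 N, or if a joint passes its speed limit or range.

## Working session

There is one attempt and no reset: what is moved stays moved. The work goes in short steps, Python scripts to look and compute and a tool call to move; the robot and the scene stay as the last step left them, time stands still between calls to the robot, and variables do not carry over. Pictures are saved under pics/ and viewed, at most 10 in all, crops included, and the job is handed in when it is done.

Besides the shell and the picture viewer there is one more tool, called as name(argument=value, ...) on one line, values as JSON. arm_command: Moves the arm, as the interface text tells. Its arguments: {"type":"object","properties":{"series":{"type":"array"},"jaw":{"type":"number"}},"required":["series"]}

```bash
mkdir -p pics; cat > h.py <<'E'
import numpy as np, cv2, pickle
from workcell import ctrl
from scipy.spatial.transform import Rotation as R
def snap(name,fn):
    d=ctrl.get_image(name); cv2.imwrite(f'pics/{fn}.png',d['frame']); pickle.dump(d,open(f'pics/{fn}.pkl','wb')); return d
def load(fn): return pickle.load(open(f'pics/{fn}.pkl','rb'))
def crop(fn,x0,y0,x1,y1,s,out):
    cv2.imwrite(f'pics/{out}.png',cv2.resize(load(fn)['frame'][y0:y1,x0:x1],None,fx=s,fy=s,interpolation=cv2.INTER_CUBIC))
def ray(d,u,v):
    M=R.from_rotvec(np.ravel(d['rvec'])).as_matrix(); t=np.ravel(d['tvec'])
    r=M.T@np.array([(u-d['cx'])/d['fx'],(v-d['cy'])/d['fy'],1]); return -M.T@t, r/np.linalg.norm(r)
def atz(d,u,v,z):
    c,r=ray(d,u,v); return c+r*(z-c[2])/r[2]
def proj(d,p):
    M=R.from_rotvec(np.ravel(d['rvec'])).as_matrix(); q=M@np.array(p,float)+np.ravel(d['tvec']); return q[0]/q[2]*d['fx']+d['cx'],q[1]/q[2]*d['fy']+d['cy']
def tool(o,p):
    "world displacement to p in tool axes, m"
    return R.from_rotvec(np.ravel(o['orientation'])).inv().apply(np.array(p)-o['ee_pos'])/1000
E
python3 - <<'E'
from h import *
a=snap('top','top0');b=snap('side','side0')
for d in(a,b): print(ray(d,d['cx'],d['cy']),d['fx'])
cv2.imwrite('pics/t0.png',cv2.resize(a['frame'],(800,600),interpolation=cv2.INTER_CUBIC))
cv2.imwrite('pics/s0.png',cv2.resize(b['frame'],(800,600),interpolation=cv2.INTER_CUBIC))
print(ctrl.get_obs())
E
```

```text
(array([ 267.15760338,  -24.06600529, 1220.6999967 ]), array([ 0.15186928, -0.00495521, -0.98838817])) 369.87619349414746
(array([-268.51980777, -879.94305332,  799.41120429]), array([ 0.53200036,  0.6730564 , -0.51378079])) 418.37169309763306
{'t': 0.1, 'qpos': array([-1.18899105e+00,  4.23770914e-01,  1.63062890e+00, -3.24431830e-06,
        1.08860052e+00, -1.90374513e-02]), 'qvel': array([-3.52293070e-04,  7.21995723e-05, -2.47945581e-03,  5.04500142e-04,
        4.39448628e-04,  1.50255233e-03]), 'joint_torque': array([-4.70312079e-04, -5.45617211e+01, -2.74325466e+01,  6.45302469e-02,
        1.88452320e-02, -1.24591810e-05]), 'ee_pos': array([ 243.69031986, -575.00258921,  240.96934   ]), 'orientation': array([-3.07734984e+00, -6.25162186e-01,  4.03139364e-04]), 'ft_force': array([0.3384441 , 0.07053954, 0.11109479]), 'moment': array([-0.00868564, -0.02279037,  0.0348101 ]), 'grasp_force': 0.0, 'width': 87.85854059203521}
```

View pics/t0.png

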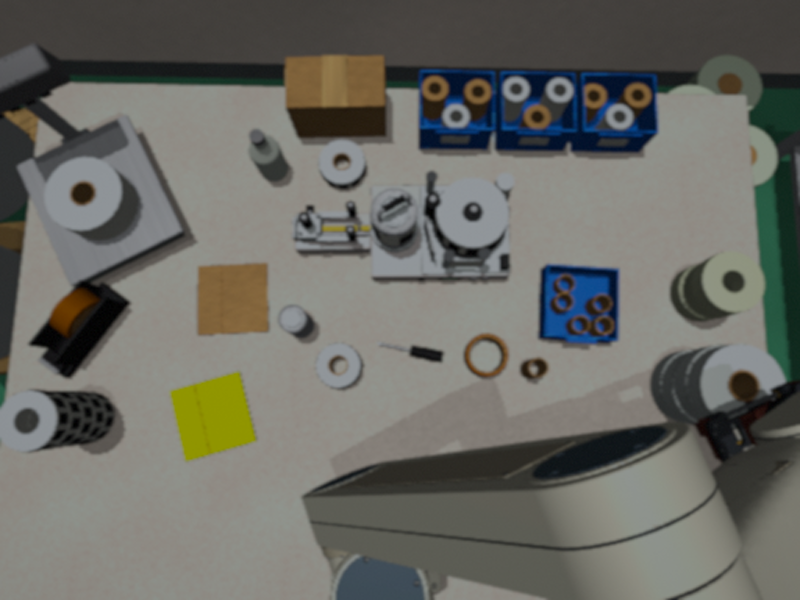

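View pics/s0.png

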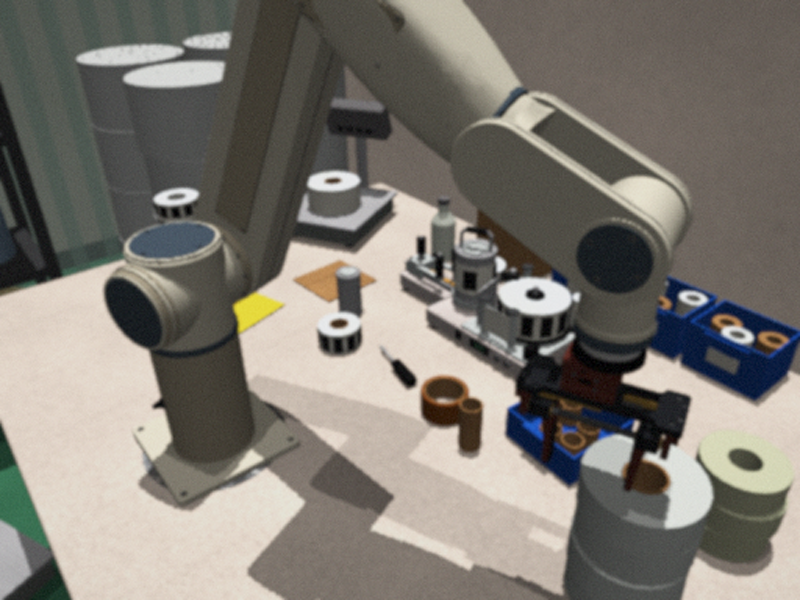

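The top view (800 px scale) shows the canister at about (395,215), with the rail running left to the guide at about (310,225). There are two sheets: a brown one at (232,299) and a yellow one at (213,415). The brown one is cardboard, so it fits the description. I'll confirm it in an enlarged crop.

```bash
python3 - <<'E'
from h import *
crop('top0',118,105,278,220,5,'c1')
crop('side0',250,135,350,210,8,'c2')
E
```

```text
(no output)
```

View pics/c1.png

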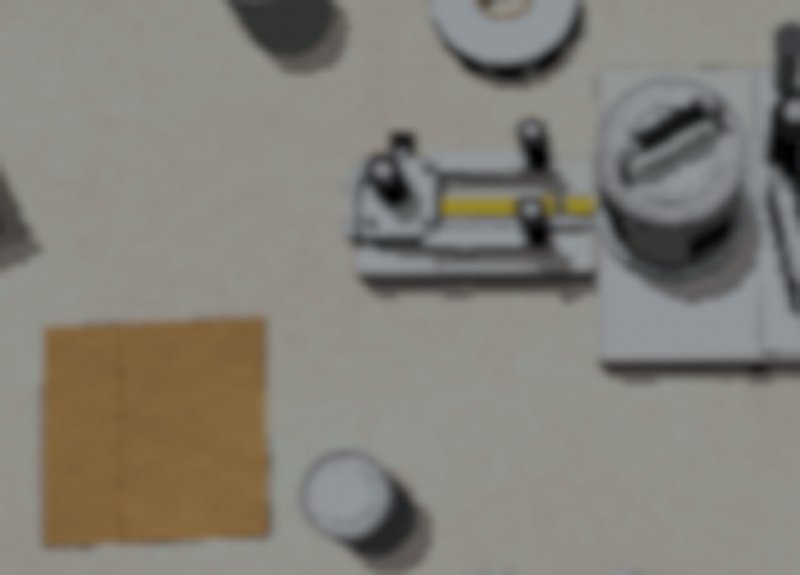

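View pics/c2.png

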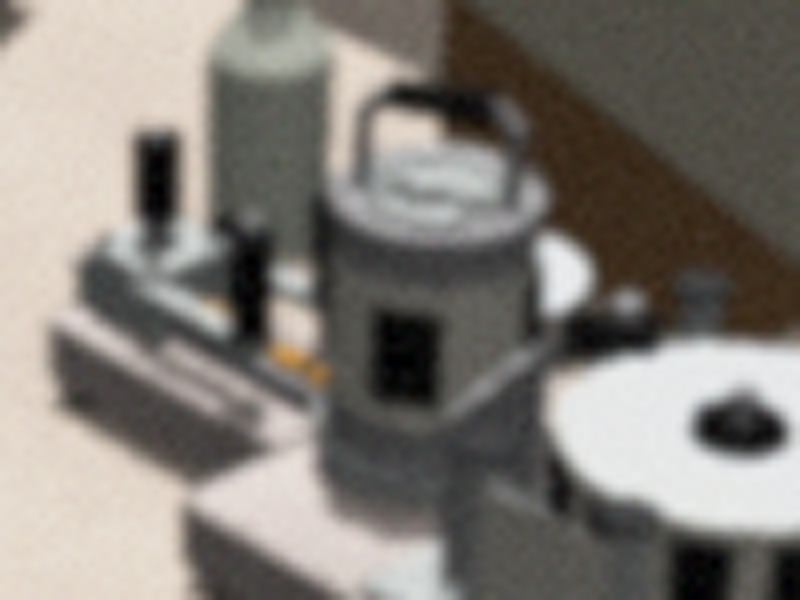

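The crop confirms the candidates. The brown sheet (crop corners (43,328), (266,319), (268,538), (43,547)) has a corrugated, cardboard look, while the yellow one at (213,415) is plain and is the decoy. The handle sleeve is at crop (675,127) from the top and (440,102) from the side. The guide grip is at about (381,165) from the top and (158,175) from the side. The small grey can at crop (348,495) stands beside the card.

```bash
cat >> h.py <<'E'
def tri(r1,r2):
    (a,u),(b,v)=r1,r2
    s=np.linalg.lstsq(np.c_[u,-v],b-a,rcond=None)[0]; p,q=a+s[0]*u,b+s[1]*v
    return (p+q)/2,np.linalg.norm(p-q)
E
python3 - <<'E'
from h import *
np.set_printoptions(precision=1,suppress=True)
a=load('top0');b=load('side0')
T=lambda x,y:(118+x/5,105+y/5); S=lambda x,y:(250+x/8,135+y/8)
print('handle',tri(ray(a,*T(675,127)),ray(b,*S(440,102))), atz(a,*T(675,127),217),atz(b,*S(440,102),217))
e=[atz(a,*T(640,147),222),atz(a,*T(710,107),222)];print('ends',e,np.degrees(np.arctan2(*(e[1]-e[0])[[1,0]])))
e=[atz(b,*S(385,95),217),atz(b,*S(495,108),217)];print('ends side',e,np.degrees(np.arctan2(*(e[1]-e[0])[[1,0]])))
print('grip top',atz(a,*T(381,165),137),atz(b,*S(158,175),117))
print('rollers',atz(a,*T(533,130),131),atz(a,*T(530,208),131))
C=[atz(a,*T(*p),4) for p in [(43,328),(266,319),(268,538),(43,547)]];print('card',C,sum(C)/4)
print('smallcan top',atz(a,*T(345,490),75))
print('base edge',atz(a,*T(600,360),45),atz(a,*T(600,72),45),atz(a,*T(755,360),45))
o=ctrl.get_obs();print(R.from_rotvec(o['orientation']).as_matrix())
E
```

```text
handle (array([615.1,  -8.3, 216.2]), np.float64(1.9212708042036553)) [615.7  -8.9 217. ] [612.8  -9.3 217. ]
ends [array([601.9,  10.5, 222. ]), array([626. , -28.5, 222. ])] -58.17739715778364
ends side [array([600.5,   9.9, 217. ]), array([625.7, -27.6, 217. ])] -56.110939808612976
grip top [616.1 170.4 137. ] [612.5 167.5 117. ]
rollers [642.   79.4 131. ] [592.5  79.7 131. ]
card [array([541.2, 416. ,   4. ]), array([550. , 266.9,   4. ]), array([402. , 257.9,   4. ]), array([393.5, 405.7,   4. ])] [471.7 336.6   4. ]
smallcan top [425.1 195.   75. ]
base edge [517.1  39.4  45. ] [712.5  44.3  45. ] [518.9 -61.1  45. ]
[[ 0.9  0.4 -0. ]
 [ 0.4 -0.9  0. ]
 [ 0.  -0.  -1. ]]
```

arm_command(series=[{"linear": [0, 0, -0.04], "turn": 0}, {"linear": [0, 0, -0.04], "turn": 0}, {"linear": [0.04, -0.0269, 0], "turn": 0}, {"linear": [0.04, -0.0269, 0], "turn": 0}, {"linear": [0.04, -0.0269, 0], "turn": 0}, {"linear": [0.04, -0.0269, 0], "turn": 0}, {"linear": [0.04, -0.0269, 0], "turn": 0}, {"linear": [0.04, -0.0269, 0], "turn": 0}, {"linear": [0.04, -0.0269, 0], "turn": 0}, {"linear": [0.04, -0.0269, 0], "turn": 0}], jaw=1)

```text
t: 1.1
ee_pos: [455.1, -250.6, 321.5]
orientation: [-3.079, -0.625, 0.0]
ft_force: [0.8, -0.6, 0.2]
width: 87.8
grasp_force: 0.0
```

arm_command(series=[{"linear": [0.04, -0.0269, 0], "turn": 0}, {"linear": [0.04, -0.0269, 0], "turn": 0}, {"linear": [0.04, -0.0269, 0], "turn": 0}, {"linear": [0.04, -0.0269, 0], "turn": 0}, {"linear": [0.04, -0.0269, 0], "turn": 0}, {"linear": [0.03, -0.02, 0], "turn": 0}, {"linear": [0, 0, 0], "turn": -0.145}, {"linear": [0, 0, 0], "turn": -0.145}, {"linear": [0, 0, 0], "turn": -0.145}, {"linear": [0, 0, 0], "turn": -0.145}])

```text
t: 2.1
ee_pos: [605.8, -20.2, 321.1]
orientation: [-2.766, -1.488, 0.001]
ft_force: [0.3, -0.2, -0.3]
width: 87.9
grasp_force: 0.0
```

arm_command(series=[{"linear": [0, 0, 0], "turn": -0.145}, {"linear": [0, 0, 0], "turn": -0.145}, {"linear": [0, 0, 0], "turn": -0.145}, {"linear": [0, 0, 0], "turn": -0.145}, {"linear": [0, 0, 0], "turn": -0.145}, {"linear": [0, 0, 0], "turn": -0.145}, {"linear": [0, 0, 0], "turn": -0.145}, {"linear": [0, 0, 0], "turn": -0.15}, {"linear": [0, 0, 0], "turn": 0}, {"linear": [0, 0, 0], "turn": 0}])

```text
t: 3.1
ee_pos: [605.9, -20.4, 321.4]
orientation: [-1.506, -2.757, 0.0]
ft_force: [-0.1, -0.0, 0.1]
width: 87.5
grasp_force: 0.0
```

```bash
python3 - <<'E'
from h import *
np.set_printoptions(precision=3,suppress=True)
d=snap('wrist','w1');o=ctrl.get_obs();print(o['t'],o['ee_pos'],o['orientation'],o['qpos'])
M=R.from_rotvec(o['orientation']).as_matrix();print(M)
print('proj handle',proj(d,[614.5,-8.8,217]),'tool',tool(o,[614.5,-8.8,217]))
cv2.imwrite('pics/w1b.png',cv2.resize(d['frame'],(800,600),interpolation=cv2.INTER_CUBIC))
E
```

```text
3.15 [605.927 -20.466 321.46 ] [-1.505 -2.757  0.   ] [-0.053  0.317  1.596  0.     1.23  -0.625]
[[-0.541  0.841 -0.   ]
 [ 0.841  0.541  0.   ]
 [ 0.    -0.    -1.   ]]
proj handle (np.float64(273.3189282268043), np.float64(188.91596626394107)) tool [0.005 0.014 0.104]
```

View pics/w1b.png

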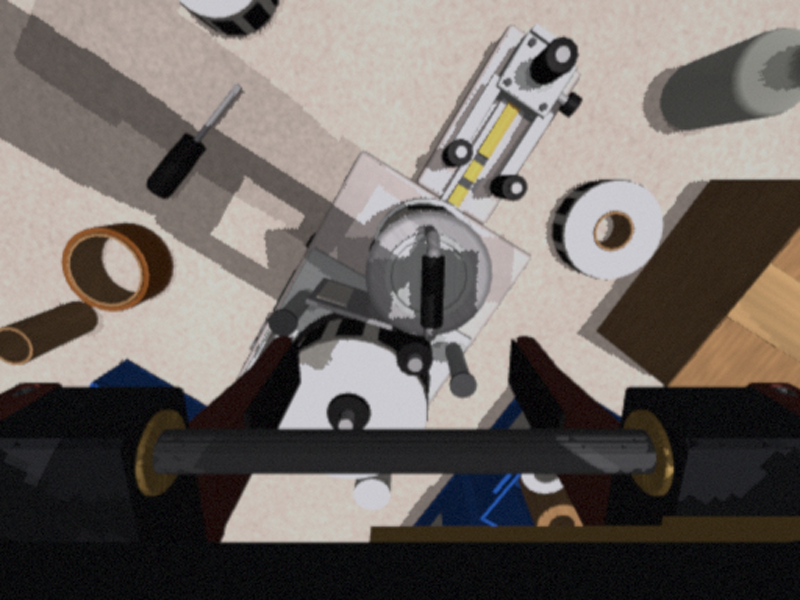

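The wrist view (800 px scale) has the handle sleeve at (432,291), nearly vertical and so aligned with the grasp. The guide grip top is at (563,52). Two dark grooves show in the brass strip at about (480,160) and (468,181).

```bash
python3 - <<'E'
from h import *
np.set_printoptions(precision=1,suppress=True)
d=load('w1');o=ctrl.get_obs()
h=atz(d,432*.64,291*.64,217);print('handle',h,'tool mm',tool(o,h)*1000)
a=load('top0');b=load('side0')
print(tri(ray(d,432*.64,291*.64),ray(a,253,130.4)),tri(ray(d,432*.64,291*.64),ray(b,305,147.75)))
crop('w1',265,15,385,145,4.6,'c3')
E
```

```text
handle [615.6  -5.  217. ] tool mm [  7.8  16.5 104.5]
(array([619.1,  -8.1, 204.3]), np.float64(2.2588130294073543)) (array([616.2,  -5.6, 214.6]), np.float64(0.4608829135237711))
```

View pics/c3.png

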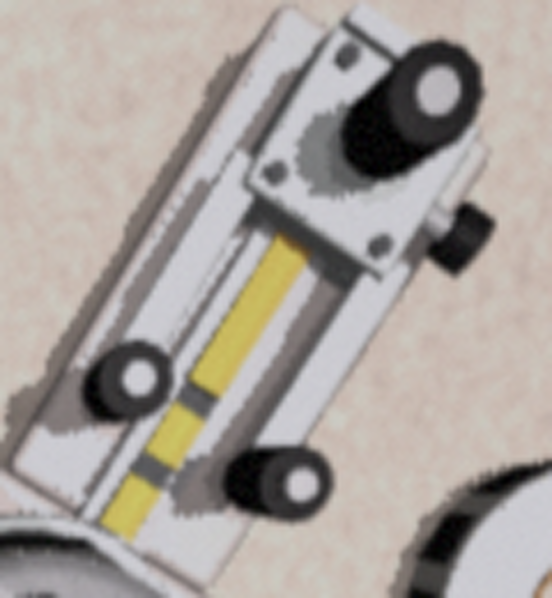

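The crop shows the first groove (nearer the guide) at (197,397), the second at (155,468), and the grip top at (438,93). The roller tops are at (138,380) and (303,483).

```bash
python3 - <<'E'
from h import *
np.set_printoptions(precision=1,suppress=True)
d=load('w1'); P=lambda x,y:(265+x/4.6,15+y/4.6)
for z in (50,60,65,70,75):
    g1=atz(d,*P(197,397),z);g2=atz(d,*P(155,468),z);print(z,g1,g2,np.linalg.norm(g1-g2))
g=atz(d,*P(438,93),137);r=[atz(d,*P(138,380),131),atz(d,*P(303,483),131)];print(g,r,(r[0]+r[1])/2)
E
```

```text
50 [616.6  95.1  50. ] [617.9  70.1  50. ] 25.090878416828133
60 [615.4  93.8  60. ] [616.6  69.4  60. ] 24.483628254190485
65 [614.8  93.2  65. ] [616.  69.  65.] 24.180003172871686
70 [614.2  92.5  70. ] [615.4  68.7  70. ] 23.876378091552866
75 [613.6  91.9  75. ] [614.7  68.4  75. ] 23.572753010234052
[614.1 170.1 137. ] [array([591.6,  79.9, 131. ]), array([642.2,  82.1, 131. ])] [616.9  81.  131. ]
```

arm_command(series=[{"linear": [0.0075, 0.016, 0.02], "turn": 0}, {"linear": [0, 0, 0.03], "turn": 0}, {"linear": [0, 0, 0.03], "turn": 0}, {"linear": [0, 0, 0.0145], "turn": 0}, {"linear": [0, 0, 0.01], "turn": 0}, {"linear": [0, 0, 0], "turn": 0}])

```text
t: 3.75
ee_pos: [615.1, -5.5, 216.4]
orientation: [-1.501, -2.758, 0.001]
ft_force: [-0.2, 0.2, -0.5]
width: 87.9
grasp_force: 0.0
```

arm_command(series=[{"linear": [0, 0, 0], "turn": 0}, {"linear": [0, 0, 0], "turn": 0}, {"linear": [0, 0, 0], "turn": 0}, {"linear": [0, 0, 0], "turn": 0}, {"linear": [0, 0, 0], "turn": 0}, {"linear": [0, 0, 0], "turn": 0}, {"linear": [0, 0, 0], "turn": 0}], jaw=-1)

```text
t: 4.45
ee_pos: [615.4, -5.5, 217.2]
orientation: [-1.5, -2.76, -0.0]
ft_force: [0.1, 0.5, 0.9]
width: 35.1
grasp_force: 0.0
```

arm_command(series=[{"linear": [0, 0, 0], "turn": 0}, {"linear": [0, 0, 0], "turn": 0}, {"linear": [0, 0, 0], "turn": 0}, {"linear": [0, 0, 0], "turn": 0}, {"linear": [0, 0, 0], "turn": 0}])

```text
t: 4.95
ee_pos: [615.5, -5.3, 217.2]
orientation: [1.5, 2.76, 0.001]
ft_force: [0.6, 0.4, -0.5]
width: 12.9
grasp_force: 30.0
```

arm_command(series=[{"linear": [0, 0, -0.003], "turn": 0}, {"linear": [0, 0, -0.006], "turn": 0}, {"linear": [0, 0, -0.01], "turn": 0}, {"linear": [0, 0, -0.012], "turn": 0}, {"linear": [0, 0, -0.012], "turn": 0}, {"linear": [0, 0, -0.012], "turn": 0}, {"linear": [0, 0, -0.008], "turn": 0}, {"linear": [0, 0, -0.004], "turn": 0}, {"linear": [0, 0, 0], "turn": 0}])

```text
t: 5.85
ee_pos: [615.6, -5.4, 284.9]
orientation: [1.5, 2.759, 0.001]
ft_force: [0.2, 0.2, -6.0]
width: 13.1
grasp_force: 30.0
```

arm_command(series=[{"linear": [0, 0, -0.006], "turn": 0}, {"linear": [0, 0, -0.01], "turn": 0}, {"linear": [0.005, 0.0009, -0.01], "turn": 0}, {"linear": [0.01, 0.0018, -0.005], "turn": 0}, {"linear": [0.015, 0.0026, 0], "turn": 0}, {"linear": [0.0204, 0.0036, 0], "turn": 0}, {"linear": [0.0204, 0.0036, 0], "turn": 0}, {"linear": [0.0204, 0.0036, 0], "turn": 0}, {"linear": [0.0204, 0.0036, 0], "turn": 0}, {"linear": [0.0204, 0.0036, 0], "turn": 0}])

```text
t: 6.85
ee_pos: [561.8, 119.8, 314.9]
orientation: [-1.499, -2.76, 0.0]
ft_force: [0.7, -0.0, -6.0]
width: 13.4
grasp_force: 30.0
```

arm_command(series=[{"linear": [0.0204, 0.0036, 0], "turn": 0}, {"linear": [0.0204, 0.0036, 0], "turn": 0}, {"linear": [0.0204, 0.0036, 0], "turn": 0}, {"linear": [0.0204, 0.0036, 0], "turn": 0}, {"linear": [0.0204, 0.0036, 0], "turn": 0}, {"linear": [0.0204, 0.0036, 0], "turn": 0}, {"linear": [0.0204, 0.0036, 0], "turn": 0}, {"linear": [0.0204, 0.0036, 0], "turn": 0}, {"linear": [0.0204, 0.0036, 0], "turn": 0}, {"linear": [0.0204, 0.0036, 0], "turn": 0}])

```text
t: 7.85
ee_pos: [480.7, 310.2, 314.9]
orientation: [-1.499, -2.76, 0.001]
ft_force: [-0.1, -0.0, -6.9]
width: 13.4
grasp_force: 30.0
```

arm_command(series=[{"linear": [0.015, 0.0026, 0], "turn": 0}, {"linear": [0.01, 0.0018, 0], "turn": 0}, {"linear": [0.005, 0.0009, 0.005], "turn": 0}, {"linear": [0, 0, 0.01], "turn": 0}, {"linear": [0, 0, 0.015], "turn": 0}, {"linear": [0, 0, 0.02], "turn": 0}, {"linear": [0, 0, 0.02], "turn": 0}, {"linear": [0, 0, 0.02], "turn": 0}, {"linear": [0, 0, 0.015], "turn": 0}, {"linear": [0, 0, 0.005], "turn": 0}])

```text
t: 8.85
ee_pos: [469.7, 335.2, 202.6]
orientation: [-1.501, -2.758, 0.006]
ft_force: [-1.2, -0.4, -6.6]
width: 13.0
grasp_force: 30.0
```

```bash
python3 - <<'E'
from h import *
d=snap('top','t2');e=snap('side','s2');o=ctrl.get_obs();print(o['t'],o['ee_pos'],o['ft_force'],o['width'])
A=cv2.resize(d['frame'][140:260,60:260],None,fx=3.0,fy=3.0,interpolation=cv2.INTER_CUBIC)[:300]
u,v=map(int,proj(e,[471,336,60]));print(u,v)
u=max(u,80);v=max(v,60)
B=cv2.resize(e['frame'][v-60:v+40,u-80:u+120],(600,300),interpolation=cv2.INTER_CUBIC)
cv2.imwrite('pics/m2.png',np.vstack([A,B]))
E
```

```text
8.95 [470.29436674 335.89275509 204.02017976] [ 0.48284281 -0.4896501  -6.34194258] 13.203175418516608
212 165
```

View pics/m2.png

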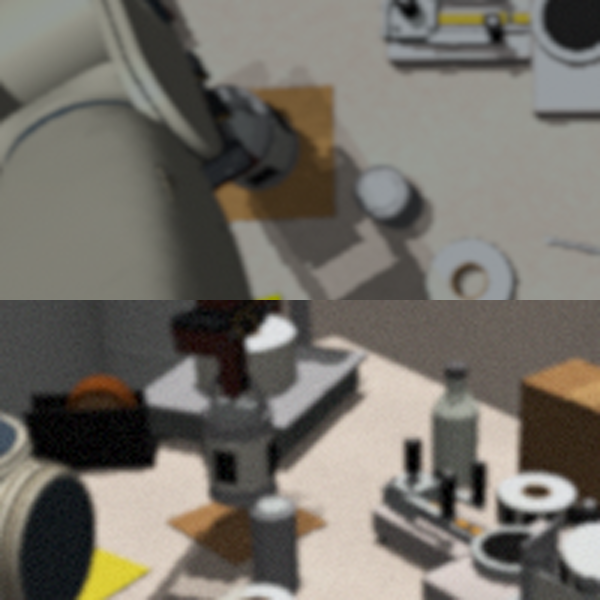

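The canister hangs upright over the cardboard, and the guide and the other things are undisturbed. I'll lower it gently: contact should come at a TCP height of about 156.

arm_command(series=[{"linear": [0, 0, 0.008], "turn": 0}, {"linear": [0, 0, 0.012], "turn": 0}, {"linear": [0, 0, 0.012], "turn": 0}, {"linear": [0, 0, 0.008], "turn": 0}, {"linear": [0, 0, 0.004], "turn": 0}, {"linear": [0, 0, 0.001], "turn": 0}, {"linear": [0, 0, 0.001], "turn": 0}, {"linear": [0, 0, 0], "turn": 0}])

```text
t: 9.75
ee_pos: [470.8, 337.0, 159.4]
orientation: [1.5, 2.76, 0.001]
ft_force: [-0.2, -0.4, -6.2]
width: 13.4
grasp_force: 30.0
```

arm_command(series=[{"linear": [0, 0, 0.0005], "turn": 0}, {"linear": [0, 0, 0.0005], "turn": 0}, {"linear": [0, 0, 0.0005], "turn": 0}, {"linear": [0, 0, 0.0005], "turn": 0}, {"linear": [0, 0, 0], "turn": 0}])

```text
t: 10.25
ee_pos: [470.5, 336.8, 157.1]
orientation: [-1.5, -2.76, 0.0]
ft_force: [-0.2, 0.5, -7.3]
width: 13.0
grasp_force: 30.0
```

arm_command(series=[{"linear": [0, 0, 0.0005], "turn": 0}, {"linear": [0, 0, 0.0005], "turn": 0}, {"linear": [0, 0, 0], "turn": 0}])

```text
t: 10.55
ee_pos: [470.6, 336.9, 156.2]
orientation: [1.5, 2.76, 0.0]
ft_force: [-0.2, -0.1, -6.6]
width: 13.7
grasp_force: 30.0
```

arm_command(series=[{"linear": [0, 0, 0.0005], "turn": 0}, {"linear": [0, 0, 0], "turn": 0}])

```text
t: 10.75
ee_pos: [471.0, 337.1, 156.1]
orientation: [1.5, 2.76, 0.002]
ft_force: [0.6, 1.0, -3.8]
width: 13.3
grasp_force: 30.0
```

Contact has begun: the load fell from 6.6 to 3.8 N. I'll take it a touch further, then release.

arm_command(series=[{"linear": [0, 0, 0.0004], "turn": 0}, {"linear": [0, 0, 0], "turn": 0}])

```text
t: 10.95
ee_pos: [471.0, 337.1, 156.0]
orientation: [1.5, 2.76, 0.002]
ft_force: [-0.6, 0.6, 2.1]
width: 13.3
grasp_force: 30.0
```

arm_command(series=[{"linear": [0, 0, 0], "turn": 0}, {"linear": [0, 0, 0], "turn": 0}, {"linear": [0, 0, 0], "turn": 0}, {"linear": [0, 0, 0], "turn": 0}, {"linear": [0, 0, 0], "turn": 0}, {"linear": [0, 0, 0], "turn": 0}, {"linear": [0, 0, 0], "turn": 0}], jaw=0.2)

```text
t: 11.65
ee_pos: [470.5, 336.8, 155.2]
orientation: [-1.5, -2.76, 0.0]
ft_force: [0.1, 0.6, 0.2]
width: 52.5
grasp_force: 0.0
```

arm_command(series=[{"linear": [0, 0, -0.005], "turn": 0}, {"linear": [0, 0, -0.01], "turn": 0}, {"linear": [0, 0, -0.02], "turn": 0}, {"linear": [0, 0, -0.03], "turn": 0}, {"linear": [0, 0, -0.03], "turn": 0}, {"linear": [0, 0, -0.03], "turn": 0}, {"linear": [0, 0, 0], "turn": 0}])

```text
t: 12.35
ee_pos: [472.6, 338.2, 285.7]
orientation: [1.498, 2.757, 0.012]
ft_force: [-0.1, -0.5, 1.0]
width: 52.5
grasp_force: 0.0
```

arm_command(series=[{"linear": [-0.04, 0.0056, 0], "turn": 0}, {"linear": [-0.04, 0.0056, 0], "turn": 0}, {"linear": [-0.04, 0.0056, 0], "turn": 0}, {"linear": [-0.04, 0.0056, 0], "turn": 0}, {"linear": [-0.04, 0.0056, 0], "turn": 0}, {"linear": [-0.0183, 0.0028, 0], "turn": 0}, {"linear": [0, 0, 0.01], "turn": -0.145}, {"linear": [0, 0, 0.01], "turn": -0.145}, {"linear": [0, 0, 0.01], "turn": -0.145}, {"linear": [0, 0, 0.01], "turn": -0.145}])

```text
t: 13.35
ee_pos: [614.5, 170.8, 239.6]
orientation: [-0.639, -3.075, 0.0]
ft_force: [-0.2, 0.7, 0.5]
width: 52.5
grasp_force: 0.0
```

arm_command(series=[{"linear": [0, 0, 0.01], "turn": -0.145}, {"linear": [0, 0, 0.01], "turn": -0.145}, {"linear": [0, 0, 0.01], "turn": -0.147}, {"linear": [0, 0, 0], "turn": 0}, {"linear": [0, 0, 0], "turn": 0}])

```text
t: 13.85
ee_pos: [614.7, 170.7, 210.2]
orientation: [0.028, -3.141, -0.0]
ft_force: [0.0, -0.4, 0.1]
width: 53.1
grasp_force: 0.0
```

```bash
python3 - <<'E'
from h import *
np.set_printoptions(precision=3,suppress=True)
d=snap('wrist','w3');o=ctrl.get_obs();print(o['t'],o['ee_pos'],R.from_rotvec(o['orientation']).as_matrix(),o['qpos'])
print('pred grip top',np.array(proj(d,[615,170,137]))/.64,'groove',np.array(proj(d,[615,93.5,62]))/.64,'tool',tool(o,[615,170,117]))
cv2.imwrite('pics/w3b.png',cv2.resize(d['frame'],(800,600),interpolation=cv2.INTER_CUBIC))
E
```

```text
13.9 [615.065 170.714 210.633] [[-1.    -0.018  0.   ]
 [-0.018  1.     0.   ]
 [-0.     0.    -1.   ]] [ 0.252  0.477  1.622  0.     1.042 -1.337]
pred grip top [402.8   321.108] groove [295.564 284.923] tool [ 0.    -0.001  0.094]
```

View pics/w3b.png

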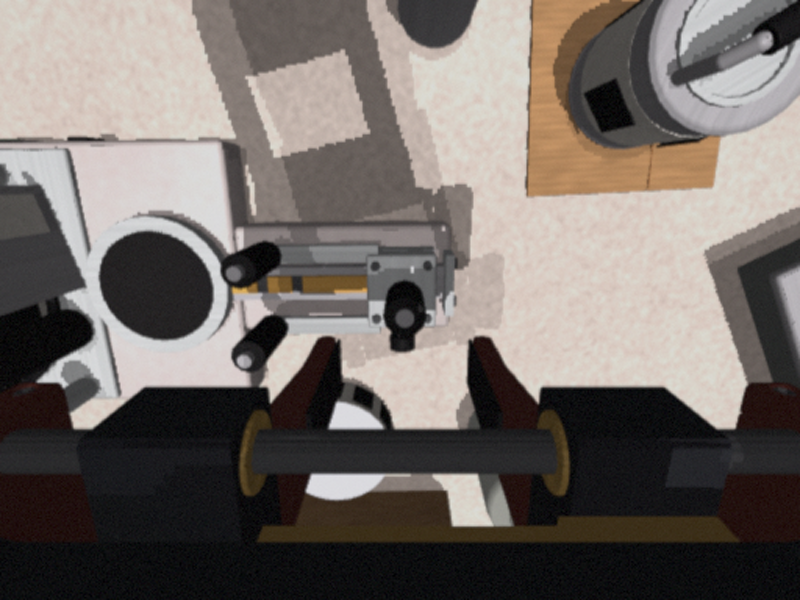

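The canister stands upright on the cardboard (base at about (625,110)). The grip top is at (404,317) and the first groove at (297,285), both within a few pixels of prediction. So the travel needed is about 60 mm. I'll descend on the grip and close.

arm_command(series=[{"linear": [0.001, -0.0005, 0.02], "turn": 0}, {"linear": [0, 0, 0.025], "turn": 0}, {"linear": [0, 0, 0.025], "turn": 0}, {"linear": [0, 0, 0.015], "turn": 0}, {"linear": [0, 0, 0.0075], "turn": 0}, {"linear": [0, 0, 0], "turn": 0}])

```text
t: 14.5
ee_pos: [613.9, 169.9, 117.3]
orientation: [0.032, -3.14, 0.0]
ft_force: [-0.1, -0.4, -0.2]
width: 52.8
grasp_force: 0.0
```

arm_command(series=[{"linear": [0, 0, 0], "turn": 0}, {"linear": [0, 0, 0], "turn": 0}, {"linear": [0, 0, 0], "turn": 0}, {"linear": [0, 0, 0], "turn": 0}, {"linear": [0, 0, 0], "turn": 0}, {"linear": [0, 0, 0], "turn": 0}, {"linear": [0, 0, 0], "turn": 0}, {"linear": [0, 0, 0], "turn": 0}], jaw=-1)

```text
t: 15.3
ee_pos: [614.5, 170.2, 118.5]
orientation: [-0.033, 3.14, 0.001]
ft_force: [-1.3, 2.8, 6.1]
width: 23.6
grasp_force: 30.0
```

arm_command(series=[{"linear": [0, -0.003, 0], "turn": 0}, {"linear": [0, -0.005, 0], "turn": 0}, {"linear": [0, -0.007, 0], "turn": 0}, {"linear": [0, -0.007, 0], "turn": 0}, {"linear": [0, -0.007, 0], "turn": 0}, {"linear": [0, -0.007, 0], "turn": 0}, {"linear": [0, -0.007, 0], "turn": 0}, {"linear": [0, -0.005, 0], "turn": 0}, {"linear": [0, -0.003, 0], "turn": 0}, {"linear": [0, 0, 0], "turn": 0}])

```text
t: 16.3
ee_pos: [615.9, 119.0, 118.5]
orientation: [-0.033, 3.14, 0.001]
ft_force: [0.4, 2.5, 5.1]
width: 23.9
grasp_force: 30.0
```

arm_command(series=[{"linear": [0, -0.001, 0], "turn": 0}, {"linear": [0, -0.001, 0], "turn": 0}])

```text
t: 16.5
ee_pos: [616.0, 117.3, 118.5]
orientation: [-0.033, 3.14, 0.001]
ft_force: [0.3, 4.2, 5.2]
width: 23.9
grasp_force: 30.0
```

arm_command(series=[{"linear": [0, -0.001, 0], "turn": 0}, {"linear": [0, -0.001, 0], "turn": 0}])

```text
t: 16.7
ee_pos: [616.0, 115.1, 118.5]
orientation: [-0.033, 3.14, 0.001]
ft_force: [0.9, 1.0, 5.9]
width: 23.4
grasp_force: 30.0
```

arm_command(series=[{"linear": [0, -0.001, 0], "turn": 0}, {"linear": [0, 0, 0], "turn": 0}])

```text
t: 16.9
ee_pos: [616.1, 113.0, 118.5]
orientation: [-0.034, 3.14, -0.002]
ft_force: [0.2, -5.2, 6.4]
width: 23.6
grasp_force: 30.0
```

arm_command(series=[{"linear": [0, -0.001, 0], "turn": 0}, {"linear": [0, 0, 0], "turn": 0}])

```text
t: 17.1
ee_pos: [616.1, 111.6, 118.5]
orientation: [-0.034, 3.14, -0.002]
ft_force: [0.7, -4.6, 6.7]
width: 23.4
grasp_force: 30.0
```

arm_command(series=[{"linear": [0, -0.001, 0], "turn": 0}, {"linear": [0, 0, 0], "turn": 0}])

```text
t: 17.3
ee_pos: [616.1, 111.2, 118.5]
orientation: [-0.033, 3.14, -0.001]
ft_force: [0.4, -1.7, 5.8]
width: 23.9
grasp_force: 30.0
```

The ball is pulling the guide in: the force reversed at y≈113. I'll settle the guide at the notch centre.

arm_command(series=[{"linear": [0, -0.0005, 0], "turn": 0}, {"linear": [0, 0, 0], "turn": 0}])

```text
t: 17.5
ee_pos: [616.1, 111.1, 118.5]
orientation: [-0.033, 3.14, -0.0]
ft_force: [-0.1, -0.3, 5.9]
width: 23.6
grasp_force: 30.0
```

arm_command(series=[{"linear": [0, -0.0005, 0], "turn": 0}, {"linear": [0, 0, 0], "turn": 0}])

```text
t: 17.7
ee_pos: [616.1, 110.9, 118.5]
orientation: [-0.033, 3.14, 0.0]
ft_force: [-0.1, 0.4, 6.1]
width: 23.7
grasp_force: 30.0
```

```bash
python3 - <<'E'
from h import *
d=snap('side','s4');o=ctrl.get_obs();print(o['t'],o['ee_pos'],o['ft_force'],o['grasp_force'])
cv2.imwrite('pics/s4b.png',cv2.resize(d['frame'][90:240,150:350],(800,600),interpolation=cv2.INTER_CUBIC))
E
```

```text
17.75 [616.12155536 110.92196651 118.47990907] [0.01019408 1.54645572 5.75712952] 30.000952184200287
```

View pics/s4b.png

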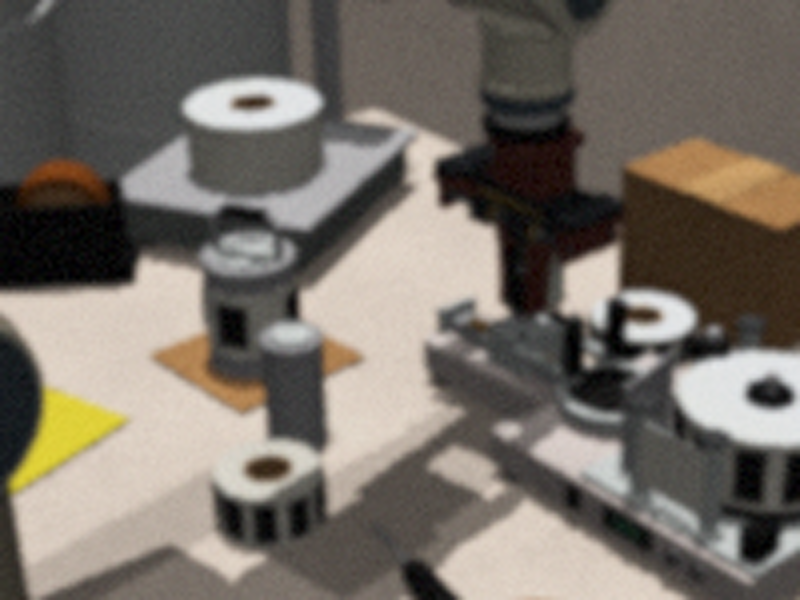

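The canister stands upright on the cardboard at (250,310). The gripper holds the guide at (525,300), its rollers are at the turntable edge, and the other things are undisturbed. I'm handing the job in.

```bash
python3 -c "
from workcell import ctrl
print(ctrl.close_job())"
```

```text
the job is handed in; nothing more can be done
None
```

The canister is upright on the cardboard, and the roller guide is in the first notch, still firmly gripped at 30 N; I handed the job in at about 18 s, and no verdict was returned.

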